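# Fetch the mixing beaker from behind the stock bottles

### The job

The steel beaker is boxed in behind the three stock bottles on the plywood chemical stand, and there is no room to get at it. Stand all three bottles in the red tray, lift the beaker out and set it upright on the middle of the stirrer's white plate, and then put every bottle back upright on the stand, each on the spot where it stood at the start. Set everything down without dropping it, let no bottle nor the beaker tip over, and leave the jar, the film can and the measuring cylinder where they are.

Things in the scene. Friction and masses are not known exactly. Their poses are not given: they have to be found in the camera images.
- round_bottle_centre (a point): Round smooth amber glass bottle with a paper label, on the stand: body 58 mm diameter up to 80 mm, sloping shoulder, neck 29 mm wide from 102 mm, black screw cap 32 mm diameter from 112 mm to the top at 138 mm. 0.25 to 0.47 kg. The point is on its axis half-way up, 69 mm above its underside; z is its upward axis. Best taken by the cap.
- bellows_bottle_centre (a point): Round ribbed (concertina) grey plastic bottle, stiff, on the stand: body 62 mm diameter up to 88 mm, shoulder, neck 32 mm wide from 100 mm, black screw cap 36 mm diameter from 106 mm to the top at 130 mm. 0.21 to 0.39 kg. The point is on its axis half-way up, 65 mm above its underside; z is its upward axis. Best taken by the cap.
- square_bottle_centre (a point): White plastic bottle of square section, on the stand: body 56 x 56 mm up to 92 mm, shoulder, neck 31 mm wide from 104 mm, black round screw cap 33 mm diameter from 110 mm to the top at 134 mm. 0.22 to 0.42 kg. The point is on its axis half-way up, 67 mm above its underside; z is its upward axis, x and y square to its sides. Best taken by the cap.
- beaker_centre (a point): Plain stainless-steel beaker, open on top, straight wall: 51 mm outer diameter, 72 mm high, wall 2.5 mm, 0.1 to 0.18 kg, tiny pouring spout at the rim. On the stand close behind the row of bottles (a few mm from them). The point is on its axis half-way up, 36 mm above its underside; z is its upward axis.
- stand: Fixed plywood stand, open on top, 200 (x) x 300 mm (y). Origin: centre of its underside; its x points to the back panel, z up. Floor 12 mm up, inside 180 x 280; back panel 130 mm high (inner face x = +90), sides 60, front lip 30, walls 10 thick. Bottles side by side along y at x about -36 mm, 85 mm apart, in any order; beaker at x about +28, |y| up to 20. Left or right of the robot, turned a little.
- tray: Fixed red plastic developing tray, the side area, empty at the start. Origin: centre of its underside, x along its short side, y along its long side, z up. Flat floor 4 mm above the origin, 205 (x) x 262 mm (y); slightly flared walls 45 mm high, rim about 225 x 282 mm, a small lip on one corner. Takes the three bottles in a row along y, 80 mm apart.
- stirrer_plate (a point): Centre of the top face of the round white plate (100 mm diameter) on a fixed grey laboratory stirrer, 130 x 120 mm. The point lies on the plate's surface, 50 mm above the worktop; z up.
- film_can_centre (a point): Bystander: loose black film can with a grey lid, 34 mm diameter, 51 mm high, standing on the worktop just beyond the stirrer. The point is half-way up. Leave alone.
- jar: Bystander: loose amber jar with a black lid, 68 mm diameter, 85 mm high, on the worktop beyond the stirrer. Origin at the centre of its underside. Leave alone.
- measure: Bystander: loose clear measuring cylinder on a round foot (66 mm) with a red funnel in its mouth (78 mm wide), 193 mm high in all, on the worktop beyond the stirrer. Origin at the centre of its underside. Leave alone.
Things that resemble listed ones, but are neither listed nor needed, are in the scene too. What is shaped like the part that bears round_bottle_centre but blue is not meant.

How it is judged:
On the way, in this order (a step that is already met when the one before it is completed fails the run):
1. all three bottles stand upright in the red tray at the same time, released (x of round_bottle_centre in the frame of tray between -0.09 and 0.09 m and y of round_bottle_centre in the frame of tray between -0.118 and 0.118 m and z of round_bottle_centre in the frame of tray below 0.081 m and angle between each of round_bottle_centre, bellows_bottle_centre, square_bottle_centre's own z axis and vertical below 0.12 rad and contact force between the fingers and round_bottle below 0.2 N and x of bellows_bottle_centre in the frame of tray between -0.09 and 0.09 m and y of bellows_bottle_centre in the frame of tray between -0.118 and 0.118 m and z of bellows_bottle_centre in the frame of tray below 0.077 m and contact force between the fingers and bellows_bottle below 0.2 N and x of square_bottle_centre in the frame of tray between -0.09 and 0.09 m and y of square_bottle_centre in the frame of tray between -0.118 and 0.118 m and z of square_bottle_centre in the frame of tray below 0.079 m and contact force between the fingers and square_bottle below 0.2 N), for 0.2 s.
2. the beaker stands upright on the middle of the stirrer plate, released (horizontal distance between beaker_centre and stirrer_plate below 0.015 m and z of beaker_centre in the frame of stirrer_plate between 0.031 and 0.042 m and angle between beaker_centre's own z axis and vertical below 0.1 rad and contact force between the fingers and beaker below 0.2 N), for 0.2 s.
At the end, for the whole second after the job is handed in: Beaker within 15 mm of the middle of the stirrer plate; each bottle on the stand within 15 mm of where it started (turn about its axis is free); all four upright within 0.1 rad, released, at rest; jar, film can and measuring cylinder within 20 mm of where they were (all of step 2 and linear speed of each of beaker, round_bottle, bellows_bottle, square_bottle below 0.02 m/s and distance of each of round_bottle_centre, bellows_bottle_centre, square_bottle_centre from where it was at the start of the episode below 0.015 m and angle between each of round_bottle_centre, bellows_bottle_centre, square_bottle_centre's own z axis and vertical below 0.1 rad and contact force between the fingers and round_bottle below 0.2 N and contact force between the fingers and bellows_bottle below 0.2 N and contact force between the fingers and square_bottle below 0.2 N and distance of each of film_can_centre, jar, measure from where it was at the start of the episode below 0.02 m); the robot touches nothing.
It fails at once if a bottle is tipped over (by more than 0.6 rad) (angle between any of round_bottle_centre, bellows_bottle_centre, square_bottle_centre's own z axis and vertical above 0.6 rad).
It fails at once if the beaker is tipped over (by more than 0.6 rad) (angle between beaker_centre's own z axis and vertical above 0.6 rad).
It fails at once if a bottle or the beaker is dropped (moves faster than 0.45 m/s, a fall of over 10 mm, while no finger touches it) ((linear speed of round_bottle above 0.45 m/s and contact force between the fingers and round_bottle below 0.2 N) or (linear speed of bellows_bottle above 0.45 m/s and contact force between the fingers and bellows_bottle below 0.2 N) or (linear speed of square_bottle above 0.45 m/s and contact force between the fingers and square_bottle below 0.2 N) or (linear speed of beaker above 0.45 m/s and contact force between the fingers and beaker below 0.2 N)).
It fails at once if the jar, film can or measuring cylinder is pushed more than 20 mm (distance of any of film_can_centre, jar, measure from where it was at the start of the episode above 0.02 m).
It also fails if it takes over 147 s, if anything falls off the work surface, if the arm or the gripper's body presses on something with over 40 N, if the wrist force passes 120 N, or if a joint passes its speed limit or range.

### The arm

A 7-joint arm with a two-finger parallel gripper is mounted at the origin on the work surface. World frame = base frame: x ahead of the robot, y to its left, z up, the work surface at z = 0. Lengths are in m, angles in rad, forces in N, time in s.
With the tool pointing down it reaches from about 0.4 to 0.85 m from the base axis. Payload 10.4 kg.
Tool frame: the origin (TCP) lies midway between the tips of the shut fingers; the grasp point (between the pads) lies 19 mm behind it; z points along the fingers, y is the line along which they close (so a half turn about z gives the same grasp; the last joint's range is limited). The gripper opens to 87 mm and grips with 3 to 60 N. Pads are 19 mm wide; open, the fingers measure 117 mm over their backs; the gripper's body (75 mm by 190 mm) begins 51 mm behind the grasp point.
Start: joints at [-1.29, 0.332, -0.065, 1.46, 0.022, 1.35, -0.088], TCP at [0.187, 0.596, 0.223] pointing down, gripper open.
Joint ranges: [-2.6, 2.6], [-0.5, 2.12], [-1.47, 1.34], [0.16, 2.42], [-1.27, 4.41], [0.06, 2.06], [-2.6, 2.6]. Speed limits (rad/s): [2.22, 2.22, 2.79, 2.79, 3.14, 3.14, 3.14].

### API

Orientations are given as a rotation vector (axis times angle).
In Python, from plant import manip gives the robot as it stands.
- The arm moves only by the tool move_arm, never from a script. Its argument "moves" is one flat list of numbers, 5 for each row, row after row: the shift along the world's x, y, z in cm, then the turn about the world's z in rad, then the finger opening in cm, from 0 to 8.7. A call has 1 to 20 rows; each row is the pose to reach, as a shift and turn from the pose commanded when the call began; what a row does not reach only later rows make up. A row lasts 1/12 s, in which the tool goes at most 41.7 mm and 7.16 degrees, less where a joint would pass 70% of its speed; a pose out of reach is approached as far as the arm can. A call with a gripper value outside its range is refused whole. The fingers move at their own pace and stop on an object; "force" is the grip in N (left out, the last holds). Time passes only in rows, so rows that repeat a pose let the fingers close. It gives the time, the measured TCP pose, the force, the opening and the grip force at its end, in the units of the state.
- manip.observe(): the state, without advancing time (a new reading comes with each control period).
- manip.read_camera(name): name is "side" or "top"; returns the picture (384x512x3 uint8, red, green, blue); there is no depth.
- manip.camera_info(name): a dict with "intrinsics" (3x3 intrinsics, pixels), "k1" (the pictures are not rectified: a ray, as slopes to the right and down, at radius r is drawn at 1 + k1 r^2 times it, then the intrinsics apply), "rvec" (rotation vector, rad) and "tvec" (3), from world to camera coordinates, as OpenCV has them. Camera axes: x right, y down, z forward; pixel columns grow to the right and rows downward; lengths in m; the calibration is good to about 2 mm. A picture is of the moment at which its call begins. camera_info takes no time and is no camera call.
- manip.hand_in(): hands the job in; it is judged then, once.
The state is a dict: "t": time; "joints": joint angles; "dq": joint speeds; "joint_efforts": joint torques, N m; "tcp_pos": TCP position; "tcp_rot": TCP orientation; "wrist_force": force on the tool from outside, world axes, zero at the start; "wrist_torque": the same for the moment, N m; "finger_gap": finger opening in m; "grip_force": force on a finger pad.
Only numpy, scipy, OpenCV 4.12 (cv2) and the standard library are available. Lean on these libraries where they do the work, as an engineer would, in place of code of your own. Each camera call takes 0.05 s, during which the arm holds its last target. There are 200 camera calls.

## Working session

There is one attempt and no reset: what is moved stays moved. The work goes in short steps, Python scripts to look and compute and a tool call to move; the robot and the scene stay as the last step left them, time stands still between calls to the robot, and variables do not carry over. Pictures are saved under pics/ and viewed, at most 14 in all, crops included, and the job is handed in when it is done.

Besides the shell and the picture viewer there is one more tool, called after "Request:" as name(argument=value, ...), one argument or row to a line, values as JSON. move_arm: Moves the arm, as the interface text tells. Its arguments: {"type":"object","properties":{"moves":{"type":"array","items":{"type":"number"}},"force":{"type":"number"}},"required":["moves"]}

```bash
mkdir -p pics
cat > h.py <<'E'
import numpy as np, cv2
from plant import manip
def cam(n):
    i=manip.camera_info(n); K=np.array(i["intrinsics"],float); R,_=cv2.Rodrigues(np.array(i["rvec"],float)); t=np.array(i["tvec"],float).ravel()
    return K,float(i["k1"]),R,t
def ray(n,u,v):
    K,k1,R,t=cam(n)
    d=np.array([(u-K[0,2])/K[0,0],(v-K[1,2])/K[1,1]]); s=d.copy()
    for _ in range(20): s=d/(1+k1*(s@s))
    return -R.T@t, R.T@np.array([s[0],s[1],1])
def onz(n,u,v,z):
    c,d=ray(n,u,v); return c+d*(z-c[2])/d[2]
def proj(n,p):
    K,k1,R,t=cam(n); q=R@np.array(p,float)+t; s=q[:2]/q[2]; s=s*(1+k1*(s@s)); return K[:2,:2]@s+K[:2,2]
def two(ua,va,ub,vb):
    c1,d1=ray("side",ua,va); c2,d2=ray("top",ub,vb)
    A=np.stack([d1,-d2],1); x=np.linalg.lstsq(A,c2-c1,rcond=None)[0]
    p,q=c1+d1*x[0],c2+d2*x[1]; return (p+q)/2,np.linalg.norm(p-q)
def snap(n,f):
    im=manip.read_camera(n)[:,:,::-1].copy(); cv2.imwrite(f"pics/{f}.png",im); return im
E
python3 - <<'E'
from h import *
for n in("side","top"):
    im=snap(n,n+"0"); cv2.imwrite(f"pics/{n}0b.png",cv2.resize(im,(800,600),interpolation=cv2.INTER_CUBIC))
    K,k,R,t=cam(n); print(n,K.round(1).tolist(),k,(-R.T@t).round(3),R[2].round(3))
print(manip.observe())
E
```

```text
side [[369.7, 0.0, 255.9], [0.0, 369.7, 196.9], [0.0, 0.0, 1.0]] -0.011739529664919778 [0.413 0.815 0.73 ] [ 0.119 -0.755 -0.645]
top [[463.9, 0.0, 257.3], [0.0, 463.9, 191.8], [0.0, 0.0, 1.0]] -0.11824450576381171 [0.328 0.068 1.314] [ 0.175 -0.009 -0.985]
{'t': 0.1, 'joints': array([-1.28961018,  0.33278617, -0.06469807,  1.46084442,  0.02162488,
        1.34988789, -0.08853408]), 'dq': array([ 0.00065628, -0.00167486, -0.00057266, -0.00179844,  0.00086331,
       -0.00039091, -0.00043498]), 'joint_efforts': array([ 1.30185417e-03, -6.24536920e+01,  2.43910012e-02, -3.90717781e+01,
       -6.15434186e-02,  3.66152718e-02,  4.17787089e-05]), 'tcp_pos': array([0.18687096, 0.59605753, 0.22185372]), 'tcp_rot': array([-4.75355004e-01, -3.10531298e+00,  1.92419424e-03]), 'wrist_force': array([-0.58627783,  0.22846399, -0.75556829]), 'wrist_torque': array([-0.02439295, -0.00500336, -0.03290835]), 'grip_force': 0.0, 'finger_gap': 0.08685700134071496}
```

View pics/side0b.png

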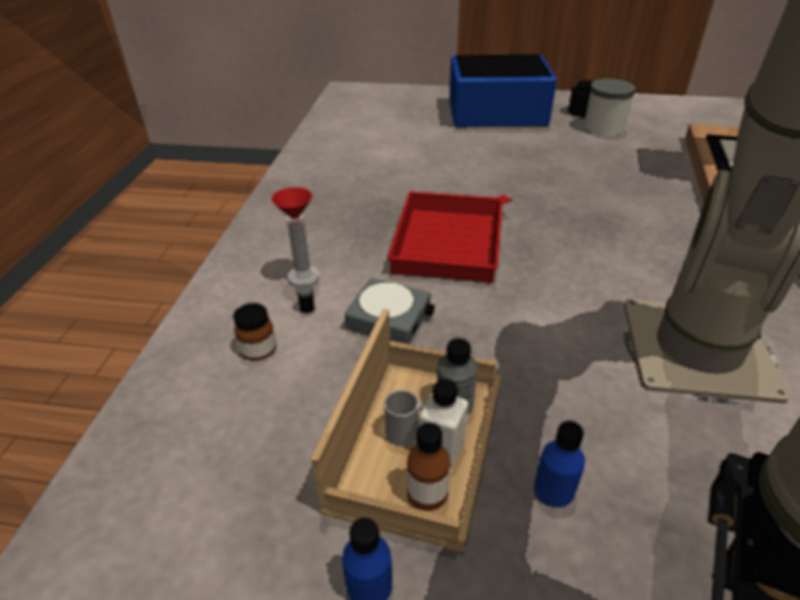

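View pics/top0b.png

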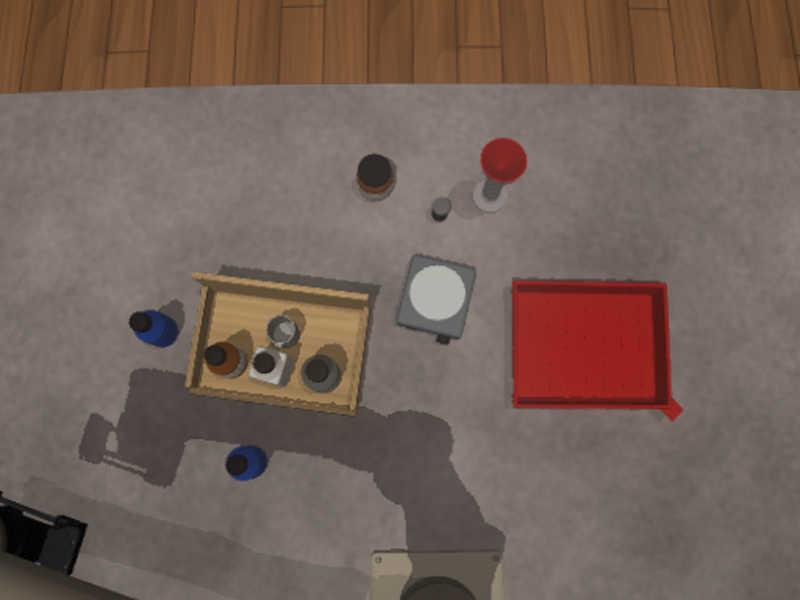

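Run:
```python
from h import *
s=cv2.imread("pics/side0.png"); t=cv2.imread("pics/top0.png")
def blobs(im,x0,y0,x1,y1,th,amin=20):
    m=(im.max(2)<th).astype(np.uint8); r=np.zeros_like(m); r[y0:y1,x0:x1]=m[y0:y1,x0:x1]
    n,l,st,c=cv2.connectedComponentsWithStats(r)
    for i in range(1,n):
        if st[i,4]>amin: print(st[i].tolist(),c[i].round(2))
print("side");blobs(s,255,205,320,300,45)
print("top");blobs(t,125,210,225,255,45)
a=cv2.resize(s[200:350,195:330],None,fx=3,fy=3.6,interpolation=cv2.INTER_CUBIC)
b=cv2.resize(t[170:270,115:245],None,fx=3,fy=5.4,interpolation=cv2.INTER_CUBIC)
a=cv2.resize(s[200:350,195:330],(495,550),interpolation=cv2.INTER_CUBIC)
cv2.imwrite("pics/cropA.png",a)
b=cv2.resize(t[165:268,85:245],(800,515),interpolation=cv2.INTER_CUBIC); cv2.imwrite("pics/cropB.png",b)
```

```text
side
[282, 217, 19, 18, 244] [292.2  226.05]
[277, 240, 17, 20, 228] [284.54 250.4 ]
[266, 271, 17, 20, 273] [274.   280.37]
top
[131, 221, 14, 13, 121] [137.15 226.66]
```

View pics/cropA.png

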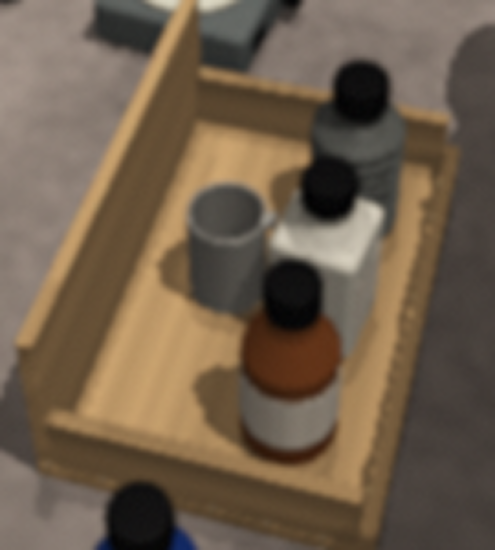

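View pics/cropB.png

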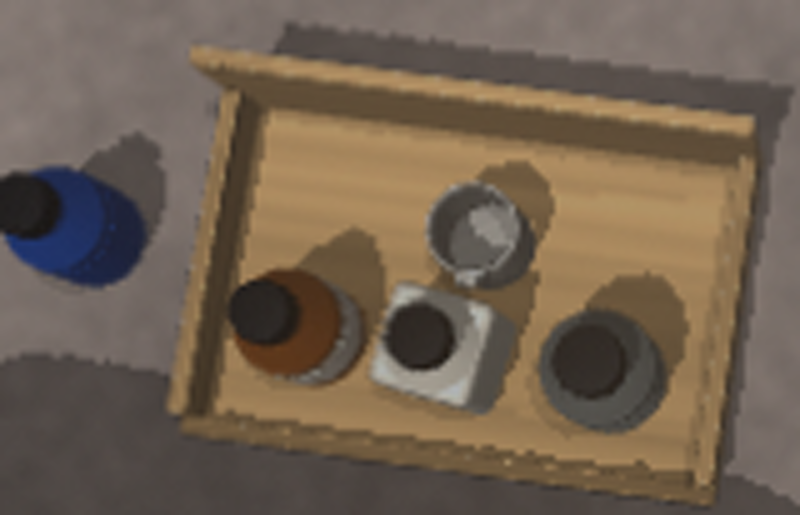

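The amber round (top px 138,228), white square (169,232) and grey ribbed (203,237) bottles stand in a row. The beaker rim is at (180,212). The two blue bottles (98,209 and 157,296) have the same shape as the round bottle but the wrong colour, so they are the decoys.

Run:
```python
from h import *
t=cv2.imread("pics/top0.png")
g=t.max(2)
for n,(x,y) in dict(round=(137.8,227.6),square=(168.8,232.4),bell=(202.8,237)).items():
    for th in(48,60):
        m=(g<th).astype(np.uint8); k,l,st,c=cv2.connectedComponentsWithStats(m); i=l[int(y),int(x)]; print(n,th,st[i],c[i].round(1))
P=dict(round=(274.9,276.4,137.8,227.6,.15),square=(285.3,246.9,168.8,232.4,.146),bell=(293.4,221,202.8,237,.142),beaker=(257.2,258.1,179.6,211.6,.084))
for k,(a,b,c,d,z) in P.items():
    p,e=two(a,b,c,d); print(k,p.round(4),round(e,4),'side',onz("side",a,b,z)[:2].round(4),'top',onz("top",c,d,z)[:2].round(4))
# stand corners (rim tops), top crop px
for nm,(x,y),z in [("back-left top",(190,48),.13),("back-right top",(755,118),.13),("front-left",(178,420),.03),("front-right",(712,500),.03)]:
    print(nm,onz("top",85+x/5,165+y/5,z).round(3))
# tray: red mask
hsv=cv2.cvtColor(t,cv2.COLOR_BGR2HSV); m=(((hsv[...,0]<8)|(hsv[...,0]>172))&(hsv[...,1]>150)).astype(np.uint8); m[:,:310]=0; m[:150]=0
m=cv2.morphologyEx(m,cv2.MORPH_OPEN,np.ones((15,15)))
r=cv2.minAreaRect(max(cv2.findContours(m,0,2)[0],key=cv2.contourArea)); bx=cv2.boxPoints(r); print(r,[onz("top",*q,.045)[:2].round(3).tolist() for q in bx])
s=cv2.imread("pics/side0.png")
for n,im,roi in(("top",t,(250,150,310,220)),("side",s,(222,170,280,215))):
    x0,y0,x1,y1=roi; w=np.zeros(im.shape[:2],np.uint8); w[y0:y1,x0:x1]=(im.min(2)>150)[y0:y1,x0:x1]
    c=max(cv2.findContours(w,0,2)[0],key=cv2.contourArea); e=cv2.fitEllipse(c); print(n,e,onz(n,*e[0],.05).round(4)); 
    if n=="top": q=e[0]
    else: print("plate",two(*e[0],*q))
```

```text
round 48 [131 221  14  13 141] [137.5 227. ]
round 60 [130 221  15  13 153] [137.5 227.1]
square 48 [     0      0    512    384 194003] [257.9 190. ]
square 60 [162 226  14  13 134] [168.7 232.1]
bell 48 [     0      0    512    384 194003] [257.9 190. ]
bell 60 [195 230  16  15 180] [202.7 236.8]
round [0.447  0.3615 0.1423] 0.0034 side [0.4482 0.3672] top [0.4446 0.3596]
square [0.434  0.2815 0.1426] 0.0024 side [0.4351 0.2845] top [0.4325 0.281 ]
bell [0.4224 0.1954 0.1381] 0.0028 side [0.4238 0.1993] top [0.4207 0.1951]
beaker [0.4965 0.2654 0.0775] 0.0038 side [0.4976 0.2707] top [0.4937 0.2644]
back-left top [0.586 0.409 0.13 ]
back-right top [0.547 0.111 0.13 ]
front-left [0.397 0.436 0.03 ]
front-right [0.352 0.139 0.03 ]
((377.9999694824219, 219.99996948242188), (99.99998474121094, 79.99998474121094), -0.0) [[0.363, -0.136], [0.585, -0.143], [0.583, -0.431], [0.358, -0.415]]
top ((279.5345764160156, 186.7878875732422), (33.66088104248047, 34.37297058105469), 117.64459991455078) [ 0.5656 -0.0064  0.05  ]
side ((246.9542999267578, 191.0550994873047), (20.102149963378906, 33.77308654785156), 89.29102325439453) [ 0.568  -0.0043  0.05  ]
plate (array([ 0.56723851, -0.00645967,  0.04803082]), np.float64(0.0024212309583767004))
```

Request:
move_arm(
  moves=[23.5,-40,0,0.16,6.5,23.5,-40,0,0.16,6.5,23.5,-40,0,0.16,6.5,23.5,-40,0,0.16,6.5,23.5,-40,0,0.16,6.5,23.5,-40,0,0.16,6.5,23.5,-40,0,0.16,6.5,23.5,-40,0,0.16,6.5,23.5,-40,0,0.16,6.5,23.5,-40,0,0.16,6.5,23.5,-40,0,0.16,6.5,23.5,-40,0,0.16,6.5,23.5,-40,0,0.16,6.5,23.5,-40,-3,0.16,6.5,23.5,-40,-6,0.16,6.5,23.5,-40,-6,0.16,6.5],
  force=25,
)

```text
t: 1.43
tcp_pos: [0.4187, 0.1961, 0.1578]
tcp_rot: [-0.222, -3.127, 0.007]
wrist_force: [-0.3, -0.0, 0.0]
finger_gap: 0.0652
grip_force: 0.0
```

Run:
```python
from h import *
im=snap("side","s1"); cv2.imwrite("pics/s1b.png",cv2.resize(im[180:340,190:400],(800,600),interpolation=cv2.INTER_CUBIC))
print(manip.observe()["tcp_pos"])
```

```text
[0.41973736 0.19648814 0.16049629]
```

View pics/s1b.png

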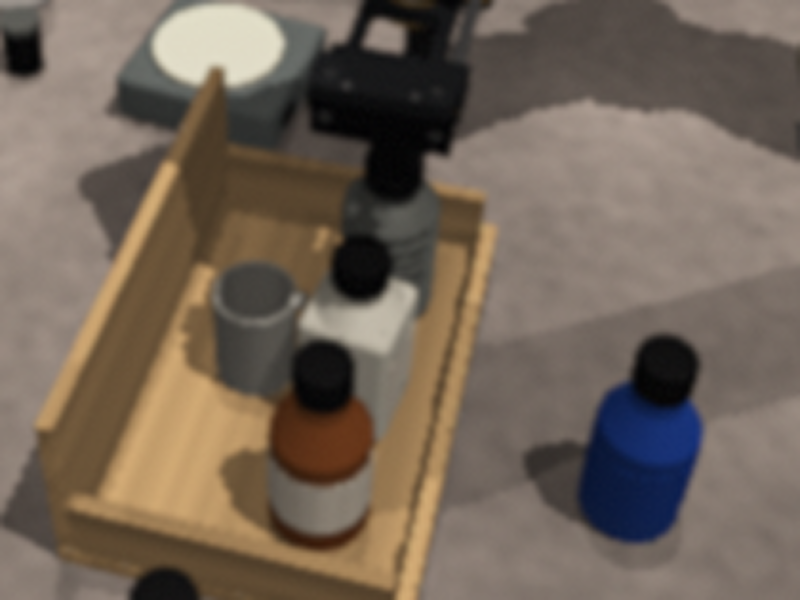

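The gripper is centred above the grey bottle's cap (crop px 390,160) and the other bottles haven't moved. I'll go down and grip.

Request:
move_arm(
  moves=[0.2,0,-1.5,0,6.5,0.2,0,-3,0,6.5,0.2,0,-4.2,0,6.5,0.2,0,-4.6,0,6.5,0.2,0,-4.6,0,5.5,0.2,0,-4.6,0,4.5,0.2,0,-4.6,0,4,0.2,0,-4.6,0,3,0.2,0,-4.6,0,2,0.2,0,-4.6,0,2,0.2,0,-4.6,0,2,0.2,0,-4.6,0,2],
  force=25,
)

```text
t: 2.48
tcp_pos: [0.4243, 0.1968, 0.1171]
tcp_rot: [0.225, 3.133, 0.002]
wrist_force: [0.3, 1.8, 4.8]
finger_gap: 0.0355
grip_force: 25.0
```

Request:
move_arm(
  moves=[0,0,1,0,2,0,0,3,0,2,0,0,6,0,2,0,0,9,0,2,0,-1,11,0,2,0.2,-3,11,0,2,0.5,-6,11,0,2,0.8,-10,11,0,2,1.1,-14,11,0,2,1.4,-18,11,0,2,1.7,-22,11,0,2,2,-26,11,0,2,2.4,-30,11,0,2,2.8,-34,11,0,2,3.2,-38,11,0,2,3.6,-42,11,0,2,4,-46,11,0,2,4.4,-50,11,0,2,4.6,-53,11,0,2,4.8,-54.5,11,0,2],
)

```text
t: 4.15
tcp_pos: [0.4702, -0.3526, 0.2265]
tcp_rot: [-0.232, -3.131, 0.003]
wrist_force: [-0.1, -0.1, -2.6]
finger_gap: 0.0351
grip_force: 25.0
```

Request:
move_arm(
  moves=[0,-1,0,0,2,0,-1.3,-2,0,2,0,-1.3,-5,0,2,0,-1.3,-8,0,2,0,-1.3,-10,0,2,0,-1.3,-11,0,2,0,-1.3,-11.4,0,2,0,-1.3,-11.7,0,2,0,-1.3,-11.7,0,2,0,-1.3,-11.7,0,2],
)

```text
t: 4.98
tcp_pos: [0.4726, -0.3619, 0.1108]
tcp_rot: [0.225, 3.132, -0.001]
wrist_force: [0.3, 0.1, -2.7]
finger_gap: 0.0354
grip_force: 25.0
```

Request:
move_arm(
  moves=[0,0,-0.1,0,2,0,0,-0.1,0,2,0,0,-0.1,0,2,0,0,-0.1,0,2],
)

```text
t: 5.32
tcp_pos: [0.4724, -0.3618, 0.1092]
tcp_rot: [0.225, 3.132, -0.0]
wrist_force: [0.6, 0.5, 0.6]
finger_gap: 0.0357
grip_force: 25.0
```

Run:
```python
from h import *
im=snap("side","s2"); cv2.imwrite("pics/s2b.png",cv2.resize(im[80:260,180:400],(800,600),interpolation=cv2.INTER_CUBIC))
print(manip.observe()["tcp_pos"],manip.observe()["wrist_force"])
```

```text
[ 0.47237424 -0.36174862  0.10918109] [0.69791257 0.22917962 1.6273453 ]
```

View pics/s2b.png

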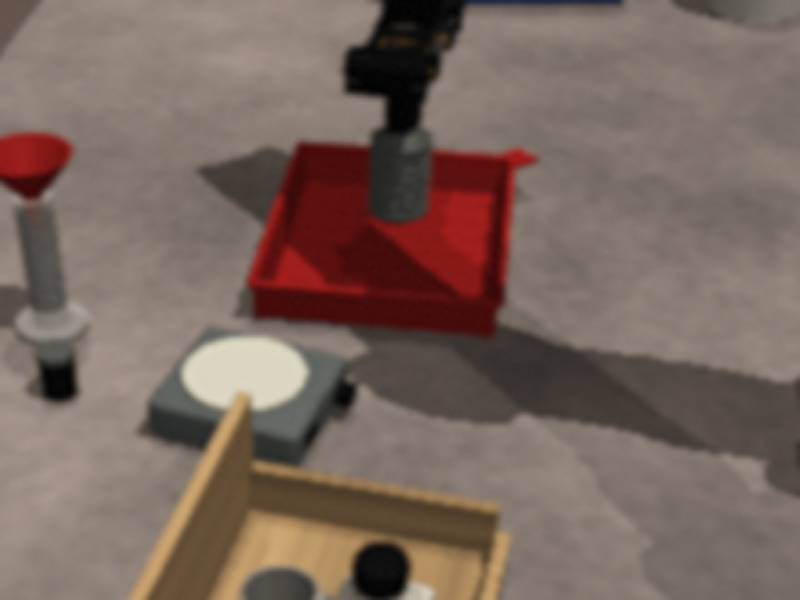

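The bottle is in the tray and the weight has come off the wrist. I'll release it and go to the white square bottle.

Request:
move_arm(
  moves=[0,0,0,0,6.5,0,0,0,0,6.5,0,0,0,0,6.5,0,0,3,0,6.5,0,0,7,0,6.5,0,0,10,0,6.5,-3.8,64.4,10,0,6.5,-3.8,64.4,10,0,6.5,-3.8,64.4,10,0,6.5,-3.8,64.4,10,0,6.5,-3.8,64.4,10,0,6.5,-3.8,64.4,10,0,6.5,-3.8,64.4,10,0,6.5,-3.8,64.4,10,0,6.5,-3.8,64.4,10,0,6.5,-3.8,64.4,10,0,6.5,-3.8,64.4,10,0,6.5,-3.8,64.4,10,0,6.5,-3.8,64.4,10,0,6.5,-3.8,64.4,10,0,6.5],
)

```text
t: 7.03
tcp_pos: [0.4371, 0.2226, 0.2087]
tcp_rot: [0.226, 3.133, 0.001]
wrist_force: [1.9, -0.1, 0.5]
finger_gap: 0.0649
grip_force: 0.0
```

Request:
move_arm(
  moves=[0,0,0,0,6.5,0,0,0,0,6.5,0,0,0,0,6.5,0,0,0,0,6.5],
)

```text
t: 7.37
tcp_pos: [0.438, 0.2193, 0.2086]
tcp_rot: [0.229, 3.133, -0.0]
wrist_force: [-0.6, 0.3, 0.1]
finger_gap: 0.0651
grip_force: 0.0
```

Request:
move_arm(
  moves=[-0.4,4,0,0,6.5,-0.4,6.2,0,0,6.5,-0.4,6.2,-3,0,6.5,-0.4,6.2,-6,0,6.5,-0.4,6.2,-8,0,6.5,-0.4,6.2,-9.2,0,6.5,-0.4,6.2,-9.2,0,5.5,-0.4,6.2,-9.2,0,4.5,-0.4,6.2,-9.2,0,4,-0.4,6.2,-9.2,0,3,-0.4,6.2,-9.2,0,2,-0.4,6.2,-9.2,0,2,-0.4,6.2,-9.2,0,2],
  force=25,
)

```text
t: 8.45
tcp_pos: [0.434, 0.2833, 0.1174]
tcp_rot: [0.225, 3.132, 0.003]
wrist_force: [0.9, 0.5, 3.3]
finger_gap: 0.0326
grip_force: 25.0
```

Request:
move_arm(
  moves=[0,0,1,0,2,0,0,3,0,2,0,0,6,0,2,0,0,9,0,2,0,-1,11,0,2,0.2,-3,11,0,2,0.4,-6,11,0,2,0.7,-10,11,0,2,1,-14,11,0,2,1.3,-18,11,0,2,1.6,-22,11,0,2,1.9,-26,11,0,2,2.2,-30,11,0,2,2.5,-34,11,0,2,2.8,-38,11,0,2,3.1,-42,11,0,2,3.4,-46,11,0,2,3.6,-50,11,0,2,3.7,-53,11,0,2,3.8,-55,11,0,2],
)

```text
t: 10.12
tcp_pos: [0.4703, -0.2708, 0.2271]
tcp_rot: [-0.23, -3.133, 0.001]
wrist_force: [-0.0, 0.1, -2.3]
finger_gap: 0.0323
grip_force: 25.0
```

Request:
move_arm(
  moves=[0,-1,0,0,2,0,-1.3,-2,0,2,0,-1.3,-5,0,2,0,-1.3,-8,0,2,0,-1.3,-10,0,2,0,-1.3,-11,0,2,0,-1.3,-11.4,0,2,0,-1.3,-11.7,0,2,0,-1.3,-11.8,0,2,0,-1.3,-11.8,0,2,0,-1.3,-11.8,0,2],
)

```text
t: 11.03
tcp_pos: [0.4722, -0.2805, 0.1096]
tcp_rot: [0.225, 3.132, -0.0]
wrist_force: [-0.4, -0.5, -2.6]
finger_gap: 0.0324
grip_force: 25.0
```

Request:
move_arm(
  moves=[0,0,-0.1,0,2,0,0,-0.1,0,2,0,0,-0.1,0,2,0,0,-0.1,0,2],
)

```text
t: 11.37
tcp_pos: [0.4728, -0.2805, 0.1093]
tcp_rot: [0.225, 3.131, 0.0]
wrist_force: [-1.5, 2.4, 8.9]
finger_gap: 0.032
grip_force: 24.9
```

Request:
move_arm(
  moves=[0,0,0,0,6,0,0,0,0,6,0,0,0,0,6,0,0,3,0,6,0,0,7,0,6,0,0,10,0,6,-2.6,64.2,10,0,6,-2.6,64.2,10,0,6,-2.6,64.2,10,0,6,-2.6,64.2,10,0,6,-2.6,64.2,10,0,6,-2.6,64.2,10,0,6,-2.6,64.2,10,0,6,-2.6,64.2,10,0,6,-2.6,64.2,10,0,6,-2.6,64.2,10,0,6,-2.6,64.2,10,0,6,-2.6,64.2,10,0,6,-2.6,64.2,10,0,6,-2.6,64.2,10,0,6],
)

```text
t: 13.03
tcp_pos: [0.4477, 0.3046, 0.2077]
tcp_rot: [0.226, 3.133, 0.001]
wrist_force: [1.2, -0.2, 0.2]
finger_gap: 0.06
grip_force: 0.0
```

Request:
move_arm(
  moves=[0,0,0,0,6,0,0,0,0,6,0,0,0,0,6],
)

```text
t: 13.28
tcp_pos: [0.4482, 0.302, 0.2074]
tcp_rot: [0.226, 3.133, -0.001]
wrist_force: [1.1, -0.7, -0.2]
finger_gap: 0.0601
grip_force: 0.0
```

Run:
```python
from h import *
im=snap("top","t3"); cv2.imwrite("pics/t3b.png",cv2.resize(im[130:290,90:450],(800,356),interpolation=cv2.INTER_CUBIC))
o=manip.observe();print(o["tcp_pos"],o["wrist_force"])
```

```text
[0.44848726 0.30137255 0.20759771] [ 0.17697612 -0.1104207  -0.02316527]
```

View pics/t3b.png

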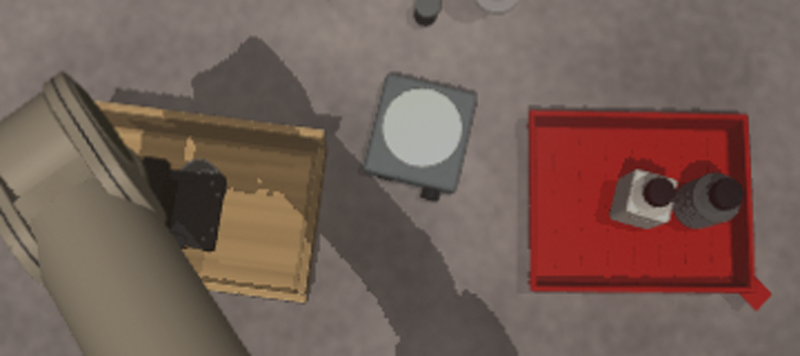

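Both bottles stand upright in the tray (crop px 650,195 and 712,195). The round bottle is next.

Request:
move_arm(
  moves=[-0.2,4,0,0,6,-0.2,6,0,0,6,-0.2,6,-3,0,6,-0.2,6,-6,0,6,-0.2,6,-8,0,6,-0.2,6,-8.8,0,6,-0.2,6,-8.8,0,5.5,-0.2,6,-8.8,0,4.5,-0.2,6,-8.8,0,4,-0.2,6,-8.8,0,3,-0.2,6,-8.8,0,2,-0.2,6,-8.8,0,2,-0.2,6,-8.8,0,2],
  force=25,
)

```text
t: 14.42
tcp_pos: [0.4464, 0.3633, 0.1206]
tcp_rot: [0.225, 3.132, 0.003]
wrist_force: [-0.2, 0.5, 3.4]
finger_gap: 0.0311
grip_force: 24.9
```

Request:
move_arm(
  moves=[0,0,1,0,2,0,0,3,0,2,0,0,6,0,2,0,0,9,0,2,0,-1,11,0,2,0.2,-3,11,0,2,0.4,-6,11,0,2,0.6,-10,11,0,2,0.8,-14,11,0,2,1,-18,11,0,2,1.2,-22,11,0,2,1.4,-26,11,0,2,1.6,-30,11,0,2,1.8,-34,11,0,2,2,-38,11,0,2,2.2,-42,11,0,2,2.4,-46,11,0,2,2.5,-50,11,0,2,2.6,-53,11,0,2,2.6,-55,11,0,2],
)

```text
t: 16.08
tcp_pos: [0.4708, -0.1913, 0.2301]
tcp_rot: [-0.232, -3.133, 0.001]
wrist_force: [0.5, 1.1, -2.7]
finger_gap: 0.0315
grip_force: 25.0
```

Request:
move_arm(
  moves=[0,-1,0,0,2,0,-1.3,-2,0,2,0,-1.3,-5,0,2,0,-1.3,-8,0,2,0,-1.3,-10,0,2,0,-1.3,-11,0,2,0,-1.3,-11.4,0,2,0,-1.3,-11.7,0,2,0,-1.3,-11.8,0,2,0,-1.3,-11.8,0,2,0,-1.3,-11.8,0,2],
)

```text
t: 17.0
tcp_pos: [0.4727, -0.2006, 0.1126]
tcp_rot: [0.225, 3.132, 0.0]
wrist_force: [0.4, 0.5, 0.7]
finger_gap: 0.0311
grip_force: 25.0
```

Request:
move_arm(
  moves=[0,0,0,0,6,0,0,0,0,6,0,0,0,0,6,0,0,3,0,6,0,0,7,0,6,0,0,10,0,6,2.4,46.6,10,0,8.7,2.4,46.6,10,0,8.7,2.4,46.6,10,0,8.7,2.4,46.6,10,0,8.7,2.4,46.6,10,0,8.7,2.4,46.6,10,0,8.7,2.4,46.6,10,0,8.7,2.4,46.6,10,0,8.7,2.4,46.6,10,0,8.7,2.4,46.6,10,0,8.7,2.4,46.6,10,0,8.7,2.4,46.6,10,0,8.7,2.4,46.6,10,0,8.7,2.4,46.6,10,0,8.7],
)

```text
t: 18.67
tcp_pos: [0.496, 0.2655, 0.2114]
tcp_rot: [-0.224, -3.134, 0.001]
wrist_force: [-0.5, -0.2, 0.7]
finger_gap: 0.0871
grip_force: 0.0
```

Request:
move_arm(
  moves=[0,0,0,0,8.7,0,0,0,0,8.7,0,0,0,0,8.7],
)

```text
t: 18.92
tcp_pos: [0.4963, 0.2643, 0.2119]
tcp_rot: [0.229, 3.133, 0.001]
wrist_force: [-0.6, -0.1, 0.7]
finger_gap: 0.0869
grip_force: 0.0
```

Run:
```python
from h import *
im=snap("side","s4"); cv2.imwrite("pics/s4b.png",cv2.resize(im[90:345,180:400],(650,600),interpolation=cv2.INTER_CUBIC))
o=manip.observe();print(o["tcp_pos"],o["wrist_force"])
```

```text
[0.49624212 0.26459023 0.21186194] [ 0.09593816 -0.74907855 -0.42012735]
```

View pics/s4b.png

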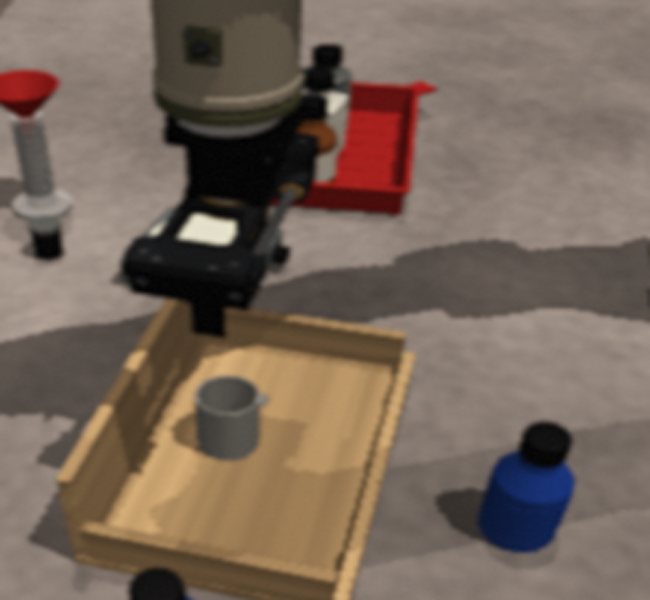

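Three bottles are upright in the tray. The beaker is still in place, under the gripper at crop px (228,418), with its spout facing the front and clear of the pads.

Request:
move_arm(
  moves=[-0.1,0.1,-3,0,8.7,-0.1,0.1,-7,0,8.7,-0.1,0.1,-11,0,8.7,-0.1,0.1,-14,0,8.7,-0.1,0.1,-15.5,0,8.7,-0.1,0.1,-16,0,8.7,-0.1,0.1,-16,0,7.5,-0.1,0.1,-16,0,6.5,-0.1,0.1,-16,0,6,-0.1,0.1,-16,0,5.5,-0.1,0.1,-16,0,4.5,-0.1,0.1,-16,0,4,-0.1,0.1,-16,0,4,-0.1,0.1,-16,0,4],
  force=18,
)

```text
t: 20.13
tcp_pos: [0.4953, 0.267, 0.0522]
tcp_rot: [0.225, 3.133, 0.002]
wrist_force: [-0.9, 0.1, 5.4]
finger_gap: 0.0513
grip_force: 18.0
```

Request:
move_arm(
  moves=[0,0,1,0,4,0,0,3.5,0,4,0,0,7,0,4,0,0,10,0,4,0,0,13,0,4,0,-1,14,0,4,0.5,-3,14,0,4,1,-6,14,0,4,2,-9,14,0,4,3,-12,14,0,4,4,-15,14,0,4,5,-18,14,0,4,6,-21,14,0,4,6.7,-24,14,0,4,7,-26,14,0,4,7.1,-27.2,14,0,4,7.1,-27.2,14,0,4],
)

```text
t: 21.55
tcp_pos: [0.5654, -0.0089, 0.1914]
tcp_rot: [-0.233, -3.132, 0.002]
wrist_force: [0.2, -0.1, -0.2]
finger_gap: 0.0512
grip_force: 18.0
```

Request:
move_arm(
  moves=[0,0,-2,0,4,0,0,-5,0,4,0,0,-7.5,0,4,0,0,-9,0,4,0,0,-9.6,0,4,0,0,-9.8,0,4,0,0,-9.8,0,4],
)

```text
t: 22.13
tcp_pos: [0.566, -0.0045, 0.0938]
tcp_rot: [-0.224, -3.133, -0.0]
wrist_force: [-0.2, 1.2, -1.3]
finger_gap: 0.0512
grip_force: 18.0
```

Run:
```python
from h import *
im=snap("side","s5"); cv2.imwrite("pics/s5b.png",cv2.resize(im[130:250,190:350],(800,600),interpolation=cv2.INTER_CUBIC))
o=manip.observe();print(o["tcp_pos"],o["wrist_force"])
```

```text
[ 0.56645572 -0.00477789  0.09444404] [ 0.26398414  0.14120752 -1.05914779]
```

View pics/s5b.png

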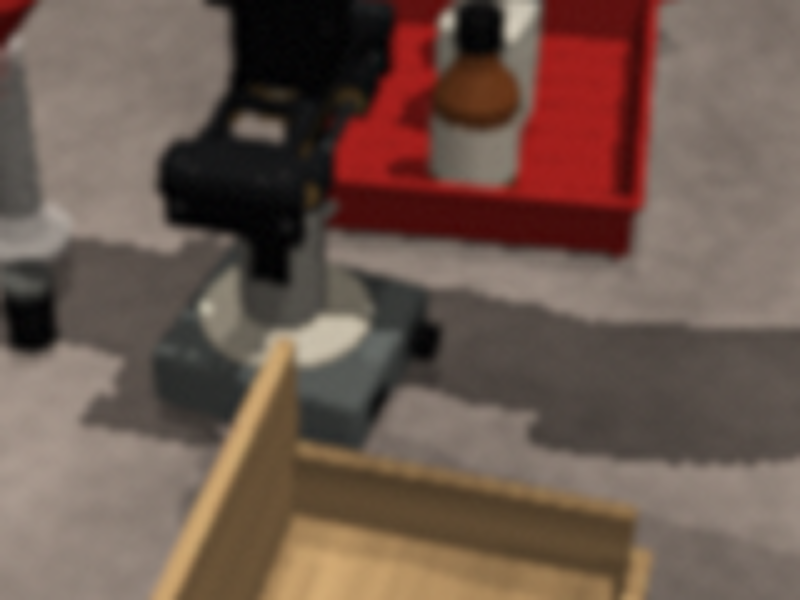

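The beaker is centred over the plate (crop px 285,312), hanging about 4 mm above it.

Request:
move_arm(
  moves=[0,0,-0.2,0,4,0,0,-0.3,0,4,0,0,-0.35,0,4,0,0,-0.35,0,4,0,0,-0.35,0,4],
)

```text
t: 22.6
tcp_pos: [0.5661, -0.0054, 0.0903]
tcp_rot: [0.226, 3.133, 0.0]
wrist_force: [-0.3, 0.6, -1.3]
finger_gap: 0.0509
grip_force: 18.0
```

Request:
move_arm(
  moves=[0,0,-0.05,0,4,0,0,-0.1,0,4,0,0,-0.1,0,4,0,0,-0.1,0,4],
)

```text
t: 22.93
tcp_pos: [0.5663, -0.0054, 0.0902]
tcp_rot: [0.226, 3.133, 0.001]
wrist_force: [-5.7, 0.2, 10.3]
finger_gap: 0.051
grip_force: 18.0
```

Request:
move_arm(
  moves=[0,0,0,0,5.5,0,0,0,0,6.5,0,0,0,0,8.5,0,0,0,0,8.5,0,0,3,0,8.5,0,0,7,0,8.5,0,0,11,0,8.5,0,0,12,0,6,-9.4,-19.5,12,0,6,-9.4,-19.5,12,0,6,-9.4,-19.5,12,0,6,-9.4,-19.5,12,0,6,-9.4,-19.5,12,0,6,-9.4,-19.5,12,0,6,-9.4,-19.5,12,0,6,-9.4,-19.5,12,0,6],
)

```text
t: 24.27
tcp_pos: [0.472, -0.2005, 0.2091]
tcp_rot: [0.228, 3.133, 0.001]
wrist_force: [0.1, 1.0, 0.2]
finger_gap: 0.0603
grip_force: 0.0
```

Run:
```python
from h import *
t=snap("top","t6"); s=snap("side","s6")
cv2.imwrite("pics/c6.png",np.hstack([cv2.resize(t[140:240,230:330],(400,400),interpolation=cv2.INTER_CUBIC),cv2.resize(s[130:230,200:300],(400,400),interpolation=cv2.INTER_CUBIC)]))
for n in("top","side"): print(n,proj(n,(.567,-.0055,.122)),proj(n,(.567,-.0055,.05)))
o=manip.observe();print(o["tcp_pos"])
```

```text
top [280.70427983 181.18609003] [279.21149046 186.30735936]
side [246.70037299 170.80495399] [247.3698661  190.82909143]
[ 0.47265178 -0.19914621  0.20892347]
```

View pics/c6.png

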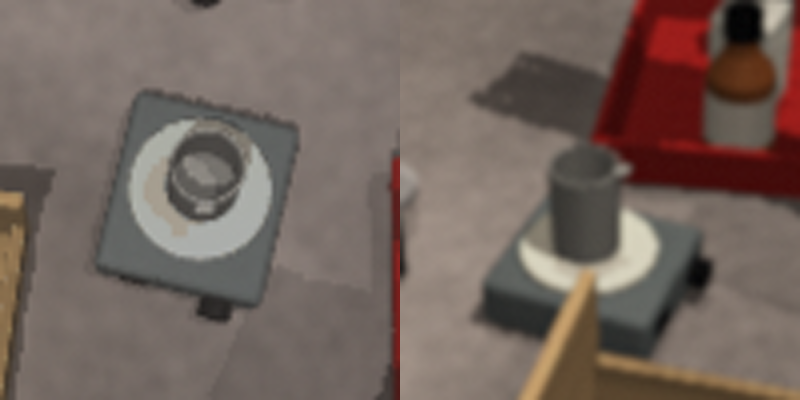

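The beaker is upright in the middle of the plate: its rim at top px (281.5,182) is within a pixel of where it should be. Now I'll return the bottles, starting with the round one.

Request:
move_arm(
  moves=[0,0,-3,0,6,0,0,-6,0,6,0,0,-8.5,0,6,0,0,-9.6,0,6,0,0,-9.6,0,5.5,0,0,-9.6,0,4.5,0,0,-9.6,0,4,0,0,-9.6,0,3,0,0,-9.6,0,2,0,0,-9.6,0,2,0,0,-9.6,0,2],
  force=25,
)

```text
t: 25.28
tcp_pos: [0.4728, -0.2002, 0.1139]
tcp_rot: [0.225, 3.132, 0.001]
wrist_force: [1.2, 1.9, 5.4]
finger_gap: 0.0313
grip_force: 25.0
```

Request:
move_arm(
  moves=[0,0,1,0,2,0,0,3,0,2,0,0,6,0,2,0,0,9,0,2,0,1,12,0,2,-0.2,3,12,0,2,-0.4,6,12,0,2,-0.6,10,12,0,2,-0.8,14,12,0,2,-1,18,12,0,2,-1.2,22,12,0,2,-1.4,26,12,0,2,-1.6,30,12,0,2,-1.8,34,12,0,2,-2,38,12,0,2,-2.2,42,12,0,2,-2.4,46,12,0,2,-2.5,50,12,0,2,-2.6,53,12,0,2,-2.6,55,12,0,2],
)

```text
t: 26.95
tcp_pos: [0.4445, 0.3529, 0.2329]
tcp_rot: [-0.221, -3.133, 0.001]
wrist_force: [0.7, -0.4, -2.3]
finger_gap: 0.0317
grip_force: 25.0
```

Request:
move_arm(
  moves=[0,1,0,0,2,0,1.3,-2,0,2,0,1.3,-5,0,2,0,1.3,-8,0,2,0,1.3,-10,0,2,0,1.3,-10.7,0,2,0,1.3,-11,0,2,0,1.3,-11.1,0,2,0,1.3,-11.1,0,2,0,1.3,-11.1,0,2],
)

```text
t: 27.78
tcp_pos: [0.4467, 0.363, 0.1237]
tcp_rot: [0.226, 3.132, 0.003]
wrist_force: [-1.0, -0.3, -2.2]
finger_gap: 0.0314
grip_force: 25.0
```

Request:
move_arm(
  moves=[0,0,-0.05,0,2,0,0,-0.1,0,2,0,0,-0.15,0,2,0,0,-0.15,0,2,0,0,-0.15,0,2],
)

```text
t: 28.2
tcp_pos: [0.4467, 0.3632, 0.1219]
tcp_rot: [0.225, 3.132, 0.003]
wrist_force: [-0.3, -0.3, 5.3]
finger_gap: 0.0312
grip_force: 24.9
```

Request:
move_arm(
  moves=[0,0,0,0,6,0,0,0,0,6,0,0,0,0,6,0,0,3,0,6,0,0,7,0,6,0,0,9,0,6,2.6,-64.3,9,0,6,2.6,-64.3,9,0,6,2.6,-64.3,9,0,6,2.6,-64.3,9,0,6,2.6,-64.3,9,0,6,2.6,-64.3,9,0,6,2.6,-64.3,9,0,6,2.6,-64.3,9,0,6,2.6,-64.3,9,0,6,2.6,-64.3,9,0,6,2.6,-64.3,9,0,6,2.6,-64.3,9,0,6,2.6,-64.3,9,0,6,2.6,-64.3,9,0,6],
)

```text
t: 29.87
tcp_pos: [0.4692, -0.2223, 0.211]
tcp_rot: [0.225, 3.132, 0.001]
wrist_force: [1.1, -0.5, -0.5]
finger_gap: 0.0597
grip_force: 0.0
```

Request:
move_arm(
  moves=[0,0,0,0,6,0,0,0,0,6,0,0,0,0,6],
)

```text
t: 30.12
tcp_pos: [0.4694, -0.2199, 0.2103]
tcp_rot: [-0.226, -3.133, -0.0]
wrist_force: [0.3, 0.6, -0.1]
finger_gap: 0.0602
grip_force: 0.0
```

Request:
move_arm(
  moves=[0.3,-4,0,0,6,0.3,-6,0,0,6,0.3,-6,-3,0,6,0.3,-6,-6,0,6,0.3,-6,-9,0,6,0.3,-6,-10,0,6,0.3,-6,-10,0,5,0.3,-6,-10,0,4.5,0.3,-6,-10,0,4,0.3,-6,-10,0,3,0.3,-6,-10,0,2,0.3,-6,-10,0,2,0.3,-6,-10,0,2],
  force=25,
)

```text
t: 31.2
tcp_pos: [0.4735, -0.2802, 0.1117]
tcp_rot: [0.225, 3.131, 0.001]
wrist_force: [0.0, 2.3, 7.6]
finger_gap: 0.0324
grip_force: 25.0
```

Request:
move_arm(
  moves=[0,0,1,0,2,0,0,3,0,2,0,0,6,0,2,0,0,9,0,2,0,1,12,0,2,-0.2,3,12,0,2,-0.4,6,12,0,2,-0.7,10,12,0,2,-1,14,12,0,2,-1.3,18,12,0,2,-1.6,22,12,0,2,-1.9,26,12,0,2,-2.2,30,12,0,2,-2.5,34,12,0,2,-2.8,38,12,0,2,-3.1,42,12,0,2,-3.4,46,12,0,2,-3.6,50,12,0,2,-3.7,53,12,0,2,-3.8,55,12,0,2],
)

```text
t: 32.87
tcp_pos: [0.4335, 0.2729, 0.2307]
tcp_rot: [-0.221, -3.134, 0.0]
wrist_force: [-0.8, 0.1, -2.0]
finger_gap: 0.0323
grip_force: 25.0
```

Request:
move_arm(
  moves=[0,1,0,0,2,0,1.3,-2,0,2,0,1.3,-5,0,2,0,1.3,-8,0,2,0,1.3,-10,0,2,0,1.3,-10.7,0,2,0,1.3,-11,0,2,0,1.3,-11.1,0,2,0,1.3,-11.1,0,2,0,1.3,-11.1,0,2],
)

```text
t: 33.7
tcp_pos: [0.4354, 0.2831, 0.121]
tcp_rot: [0.226, 3.132, 0.003]
wrist_force: [-0.0, -0.3, -2.4]
finger_gap: 0.0323
grip_force: 25.0
```

Request:
move_arm(
  moves=[-0.1,0,-0.05,0,2,-0.1,0,-0.1,0,2,-0.1,0,-0.15,0,2,-0.1,0,-0.15,0,2,-0.1,0,-0.15,0,2],
)

```text
t: 34.12
tcp_pos: [0.4342, 0.2836, 0.1196]
tcp_rot: [0.225, 3.132, 0.003]
wrist_force: [-1.8, 0.2, 7.8]
finger_gap: 0.0322
grip_force: 24.9
```

Request:
move_arm(
  moves=[0,0,0,0,6,0,0,0,0,6,0,0,0,0,6,0,0,3,0,6,0,0,7,0,6,0,0,9,0,6,3.8,-64.5,9,0,6,3.8,-64.5,9,0,6,3.8,-64.5,9,0,6,3.8,-64.5,9,0,6,3.8,-64.5,9,0,6,3.8,-64.5,9,0,6,3.8,-64.5,9,0,6,3.8,-64.5,9,0,6,3.8,-64.5,9,0,6,3.8,-64.5,9,0,6,3.8,-64.5,9,0,6,3.8,-64.5,9,0,6,3.8,-64.5,9,0,6,3.8,-64.5,9,0,6],
)

```text
t: 35.78
tcp_pos: [0.468, -0.3014, 0.2084]
tcp_rot: [0.224, 3.132, 0.0]
wrist_force: [0.7, 1.2, 1.1]
finger_gap: 0.06
grip_force: 0.0
```

Request:
move_arm(
  moves=[0,0,0,0,6,0,0,0,0,6,0,0,0,0,6],
)

```text
t: 36.03
tcp_pos: [0.4677, -0.2994, 0.2077]
tcp_rot: [-0.227, -3.132, -0.0]
wrist_force: [0.2, 0.5, -0.4]
finger_gap: 0.0601
grip_force: 0.0
```

Request:
move_arm(
  moves=[0.4,-4,0,0,6,0.4,-6.2,0,0,6,0.4,-6.2,-3,0,6,0.4,-6.2,-6,0,6,0.4,-6.2,-9,0,6,0.4,-6.2,-9.7,0,6,0.4,-6.2,-9.7,0,5,0.4,-6.2,-9.7,0,4.5,0.4,-6.2,-9.7,0,4,0.4,-6.2,-9.7,0,3,0.4,-6.2,-9.7,0,2,0.4,-6.2,-9.7,0,2,0.4,-6.2,-9.7,0,2],
  force=25,
)

```text
t: 37.12
tcp_pos: [0.4729, -0.3617, 0.1125]
tcp_rot: [0.225, 3.131, 0.0]
wrist_force: [0.0, 2.9, 8.1]
finger_gap: 0.0357
grip_force: 25.0
```

Now the reverse move: dx −4.8, dy +55.8.

Request:
move_arm(
  moves=[0,0,1,0,2,0,0,3,0,2,0,0,6,0,2,0,0,9,0,2,0,1,12,0,2,-0.2,3,12,0,2,-0.5,6,12,0,2,-0.8,10,12,0,2,-1.1,14,12,0,2,-1.5,18,12,0,2,-1.9,22,12,0,2,-2.3,26,12,0,2,-2.7,30,12,0,2,-3.1,34,12,0,2,-3.5,38,12,0,2,-3.9,42,12,0,2,-4.3,46,12,0,2,-4.6,50,12,0,2,-4.7,53,12,0,2,-4.8,55,12,0,2],
)

```text
t: 38.78
tcp_pos: [0.423, 0.1914, 0.2315]
tcp_rot: [0.222, 3.134, 0.001]
wrist_force: [1.0, -1.0, -3.0]
finger_gap: 0.0351
grip_force: 25.3
```

Request:
move_arm(
  moves=[0,0.6,0,0,2,0,0.8,-2,0,2,0,0.8,-5,0,2,0,0.8,-8,0,2,0,0.8,-10,0,2,0,0.8,-10.7,0,2,0,0.8,-11,0,2,0,0.8,-11.1,0,2,0,0.8,-11.15,0,2,0,0.8,-11.2,0,2,0,0.8,-11.2,0,2],
)

```text
t: 39.7
tcp_pos: [0.4248, 0.1969, 0.1205]
tcp_rot: [0.226, 3.132, 0.003]
wrist_force: [0.0, -0.4, 3.1]
finger_gap: 0.0359
grip_force: 25.0
```

Contact: the wrist force went from −3 to +3 N. I'll release, rise and back off toward +y, then check.

Request:
move_arm(
  moves=[0,0,0,0,6,0,0,0,0,6,0,0,0,0,6,0,0,3,0,6,0,0,7,0,6,0,0,11,0,6,0,0,14,0,6,-3,-25,14,0,6,-3,-25,14,0,6,-3,-25,14,0,6,-3,-25,14,0,6,-3,-25,14,0,6,-3,-25,14,0,6,-3,-25,14,0,6,-3,-25,14,0,6,-3,-25,14,0,6,-3,-25,14,0,6],
)

```text
t: 41.12
tcp_pos: [0.394, -0.0525, 0.259]
tcp_rot: [-0.223, -3.134, 0.0]
wrist_force: [-0.4, 0.8, -0.3]
finger_gap: 0.0601
grip_force: 0.0
```

Run:
```python
from h import *
t=snap("top","t9"); s=snap("side","s9")
cv2.imwrite("pics/c9.png",np.hstack([cv2.resize(t[120:270,85:325],(480,300),interpolation=cv2.INTER_CUBIC),cv2.resize(s[110:340,140:360],(287,300),interpolation=cv2.INTER_CUBIC)]))
t0=cv2.imread("pics/top0.png"); s0=cv2.imread("pics/side0.png")
for nm,A,pts in(("top",(t0,t),[(137.5,227),(168.7,232),(202.7,236.8)]),("side",(s0,s),[(274,280),(284.5,250),(292,226)])):
    for x,y in pts:
        r=[]
        for im in A:
            m=(im.max(2)<60).astype(np.uint8); w=np.zeros_like(m); x0,y0=int(x),int(y); w[y0-13:y0+13,x0-12:x0+12]=m[y0-13:y0+13,x0-12:x0+12]
            k,l,st,c=cv2.connectedComponentsWithStats(w); i=1+np.argmax(st[1:,4]); r.append(c[i].round(1).tolist()+[int(st[i,4])])
        print(nm,r)
```

```text
top [[137.5, 227.1, 153], [138.0, 227.1, 154]]
top [[168.7, 232.1, 134], [169.1, 232.8, 137]]
top [[202.7, 236.8, 180], [203.0, 236.8, 182]]
side [[273.4, 280.3, 316], [274.3, 280.2, 290]]
side [[284.7, 249.8, 269], [285.4, 249.7, 265]]
side [[291.6, 226.6, 284], [291.7, 226.2, 277]]
```

View pics/c9.png

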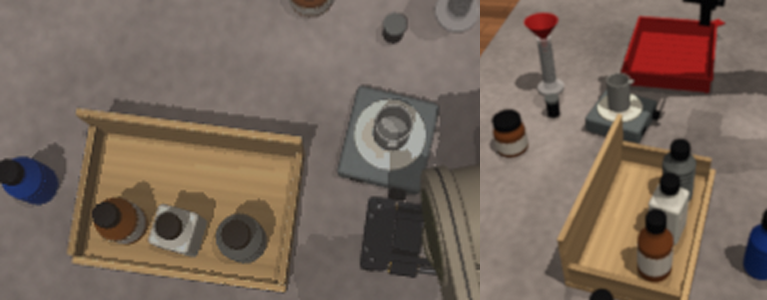

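All three bottles are upright on the stand, each cap within 1 px of where it started (top crop px 110,217, 170,225 and 236,233). The beaker is upright in the middle of the plate, and the gripper touches nothing.

```bash
python3 -c "
from plant import manip
print(manip.hand_in())"
```

```text
the job is handed in; nothing more can be done
None
```

I've handed the job in: the beaker stands upright on the middle of the stirrer plate and all three bottles are back upright on the stand, each cap within about 1 px (roughly 3 mm) of its start; the last move ended at 41 s, and no verdict came back.

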